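# Load a gauge block under the spring clip of a gauge rest

## Task

Load the flat gauge block into the gauge rest: with one fingertip press the clip's thumb plate down and keep it down so that the clip's jaw stays up, and meanwhile push the block with the other fingertip along the rest's table, under the raised jaw, until it is fully home against the end stop. Only then let the plate up so that the jaw clamps the block, and move clear. Press and push only: do not lift or carry the block, and leave the housing, the standing gauge block and the V-block beside the rest where they are.

Things in the scene. Friction and masses are not known exactly. Their poses are not given: they have to be found in the camera images.
- gauge_rest: Gauge rest, fixed to the cabinet top: aluminium base 128 x 120 x 8 mm. Origin at the middle of the base, underside (z = 0). x = push direction (open end to end stop), y = left, z up; all numbers below are mm in this frame. Right half: flat sliding table, x -66 to 56, y -54 to -8, polished top at z = 18, bare up to x = 18 but for two side rails only 2.5 high (fingertips 5 up pass over). Hinge brackets at y = 0, x -60 and 51, to z = 29.
- clip (a joint): Spring clip: steel rocker on a pin along x at y = 0, z = 23, thumb plate on the left (+y), jaw on the right. Value in rad: 0 = shut (as found), grows as the plate is pressed down, ends at 0.38. The jaw clears the block from 0.19 up; 0.26 = plate level, about 6 to 7 N at y = 33. Clamped on the block it reads 0.13. It springs shut when released.
- clip_pad (a point): Point on top of the thumb plate, 34 left of the pin, midway along it. The plate spans x -55 to 30, y 0 to 53. At rest it slopes up to the left (outer edge z = 37); at 0.26 it is level, top at z = 23, which is 5 above the sliding table: two fingertips at one height can press it and push the block. Any x on it serves equally and a fingertip may slide along it.
- clip_jaw (a point): Middle of the underside of the jaw, a nose 14 (x 30 to 44) x 10 mm centred on y = -30. With the clip shut it is only 5 above the table and bars the 9 mm block; at 0.26 it is about 12 above the table.
- block_home (a point): Point on the table at x = 32.5, y = -30, z = 18, axes as the rest: where the block's origin lies when home. The end stop's face is at x = 50 (7 high above the table). Two guides, 6 high above the table, x 28 to 50, inner faces at y = -19 and -41, with a flared mouth from x = 18. Before it two low rails (2.5 high, x -43 to 19, inner faces at y = -16.5 and -43.5) flank the track.
- block: Flat plain steel gauge block, 35 (its x) x 20 (its y) x 9 mm, about 50 g, lying on the sliding table roughly lengthwise along y = -30, its front end short of the jaw, between the low rails. Origin at the centre of its underside.
- flanged_housing: Bystander: turned aluminium housing with a flange, 46 mm across, 34 high, left of the rest. Origin at the centre of its underside.
- tall_block: Bystander: steel gauge block 35 x 9 mm standing 30 high, right of the rest. Origin at the centre of its underside.
- v_block: Bystander: steel V-block 33 x 40 x 34 mm, right of the rest. Origin at the centre of its underside.
There are look-alikes about, which are no part of the job. Leave any yellow look-alike of the gauge_rest alone.

How it is judged:
By the outcome, as a careful person would: the job done as asked, in the order asked, and still so for the second after the job is handed in, with the robot touching nothing.
It also fails if it takes over 35 s, if anything falls off the work surface, if the arm or the gripper's body presses on something with over 40 N, if the wrist force passes 120 N, or if a joint passes its speed limit or range.

## Robot

A 7-joint arm with a two-finger parallel gripper is mounted at the origin on a cart in front of the work surface, level with it; the furniture and walls round the work are solid. World frame = base frame: x ahead of the robot, y to its left, z up, the work surface at z = 0. Lengths are in m, angles in rad, forces in N, time in s.
With the tool pointing down it reaches from about 0.4 to 0.875 m from the base axis. Payload 6.5 kg.
Tool frame: the origin (TCP) lies at the very end of the fingers, on their centre line; the grasp point (between the pads) lies 19 mm behind it (env.grip_depth is the distance from the TCP to the grasp point, in m); x points along the fingers, y is the direction in which the jaws open and shut, and the axes are right-handed (so a half turn about x gives the same grasp; the last joint's range is limited). The gripper opens to 88 mm and grips with 3 to 60 N. Pads are 18 mm wide; open, the fingers measure 123 mm over their backs; the gripper's body (75 mm by 187 mm) begins 45 mm behind the grasp point.
Start: joints at [1.121, 0.536, -0.004, 1.538, 0.003, 1.067, -0.071], TCP at [0.243, -0.603, 0.239] pointing down, gripper open.
Joint ranges: [-2.7, 2.7], [-0.37, 2.16], [-1.27, 1.26], [0.24, 2.4], [-1.31, 4.45], [0.19, 1.91], [-2.76, 2.76]. Speed limits (rad/s): [2.39, 2.39, 3.14, 3.14, 3.14, 3.14, 3.14].

## Interface

Orientations are given as [roll, pitch, yaw] about the fixed x, y, z axes, in that order (R = Rz(yaw) Ry(pitch) Rx(roll)).
In Python, from station import env, eyes gives the robot as it stands.
- The arm moves only by the tool apply_moves, never from a script. Its argument "steps" is one flat list of numbers, 6 for each row, row after row: the shift along the world's x, y, z in units of 30 mm (1.0 is 30 mm), then the turn, a rotation vector about the world's x, y, z in units of 5 degrees (1.0 is 5 degrees). A call has 1 to 8 rows; each row is the pose to reach, as a shift and turn from the pose commanded when the call began; what a row does not reach only later rows make up. A row lasts 1/12 s, in which the tool goes at most 41.7 mm and 7.16 degrees, less where a joint would pass 70% of its speed; a pose out of reach is approached as far as the arm can. A call with a gripper value outside its range is refused whole. "jaw" is the finger opening in mm, from 0 to 88.1, set as the call begins (left out, the last holds). The fingers move at their own pace and stop on an object; "newtons" is the grip in N (left out, the last holds). Time passes only in rows, so rows that repeat a pose let the fingers close. It gives the time, the measured TCP pose, the force and the opening at its end, in the units of the state.
- env.observe(): the state, without advancing time (a new reading comes with each control period).
- eyes.capture(name): name is "scene" or "top" or "wrist"; returns a dict with "pixels" (384x512x3 uint8, blue, green, red), "fx", "fy", "cx", "cy" (pixels), "dist" ([k1, k2, p1, p2, k3] as OpenCV has them; the pictures are not rectified), "rvec" (rotation vector, rad) and "tvec" (3), from world to camera coordinates, as OpenCV has them. Camera axes: x right, y down, z forward; pixel columns grow to the right and rows downward; lengths in m; the calibration is good to about 2 mm. A picture is of the moment at which its call begins. There is no depth.
- env.hand_in(): hands the job in, once; it reports no verdict.
The state is a dict: "t": time; "qpos": joint angles; "joint_velocities": joint speeds; "tau": joint torques, N m; "tcp_pos": TCP position; "tool_rot": TCP orientation; "force": force on the tool from outside, world axes, zero at the start; "wrist_torque": the same for the moment, N m; "finger_gap": finger opening in m.
Only numpy, scipy, OpenCV 4.12 (cv2) and the standard library are available. Lean on these libraries where they do the work, as an engineer would, in place of code of your own. Each camera call takes 0.05 s, during which the arm holds its last target.

## Working session

There is one attempt and no reset: what is moved stays moved. The work goes in short steps, Python scripts to look and compute and a tool call to move; the robot and the scene stay as the last step left them, time stands still between calls to the robot, and variables do not carry over. Pictures are saved under pics/ and viewed, and the job is handed in when it is done.

Besides the shell and the picture viewer there is one more tool, called after "Request:" as name(argument=value, ...), one argument or row to a line, values as JSON. apply_moves: Moves the arm, as the interface text tells. Its arguments: {"type":"object","properties":{"steps":{"type":"array"},"jaw":{"type":"number"},"newtons":{"type":"number"}},"required":["steps"]}

```bash
mkdir -p pics; ls
python3 - <<'E'
from station import env, eyes
import cv2
print(env.observe())
for n in ("scene","top","wrist"):
    c=eyes.capture(n); cv2.imwrite(f"pics/{n}0.png",c["pixels"]); print(n,{k:v for k,v in c.items() if k!="pixels"})
E
```

```text
pics
{'t': 0.0, 'qpos': array([ 1.12084002,  0.53714781, -0.00443809,  1.53885525,  0.00259357,
        1.06735529, -0.07120589]), 'joint_velocities': array([ 0.00041667, -0.00090569, -0.00148123,  0.00073704, -0.00091259,
       -0.00231614, -0.0010206 ]), 'tau': array([-1.57079943e-03, -5.70983827e+01,  9.90223065e-01, -2.51607138e+01,
       -5.62132685e-02,  1.79412996e-02,  1.53635142e-04]), 'tcp_pos': array([ 0.24311387, -0.60214687,  0.23785798]), 'tool_rot': array([-1.50035062,  1.56903639,  2.02506078]), 'force': array([ 0.21060423, -0.21141671,  0.24093737]), 'wrist_torque': array([-0.06091108,  0.03966304,  0.03756269]), 'finger_gap': 0.08821819879702011}
scene {'fx': 437.1862210088574, 'fy': 437.1862210088574, 'cx': 254.1117131429815, 'cy': 192.47371167643757, 'dist': array([-0.03896077,  0.        ,  0.        ,  0.        ,  0.        ]), 'rvec': array([ 2.32239766, -0.85002747,  0.29192796]), 'tvec': array([-0.40931207,  0.35165793,  0.64624408])}
top {'fx': 408.12540882559927, 'fy': 408.12540882559927, 'cx': 255.50333740986508, 'cy': 184.23357823206896, 'dist': array([-0.11077936,  0.        ,  0.        ,  0.        ,  0.        ]), 'rvec': array([ 2.10604746, -2.1332718 ,  0.22049111]), 'tvec': array([0.02686984, 0.5827169 , 0.78921702])}
wrist {'fx': 338.57821591059076, 'fy': 338.57821591059076, 'cx': 252.39534948287, 'cy': 195.6154938085858, 'dist': array([-0.03638968,  0.        ,  0.        ,  0.        ,  0.        ]), 'rvec': array([-2.37032638,  1.59848417,  0.26370705]), 'tvec': array([-0.64989162, -0.04400721,  0.39045908])}
```

View pics/scene0.png

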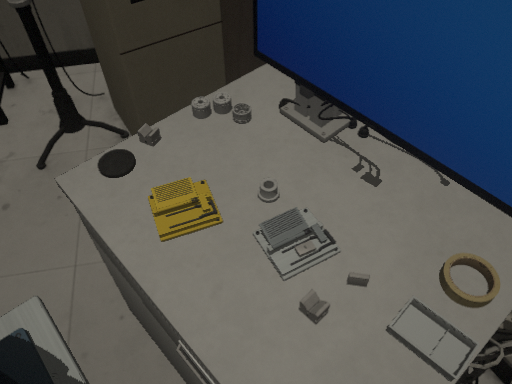

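View pics/top0.png

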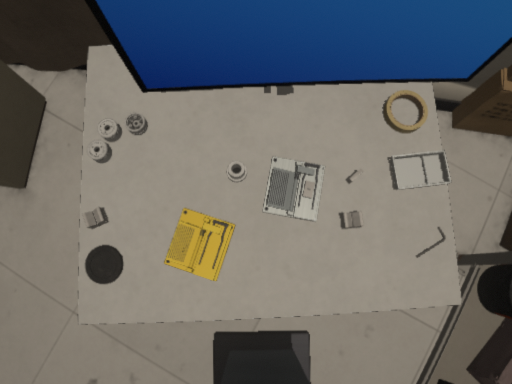

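View pics/wrist0.png

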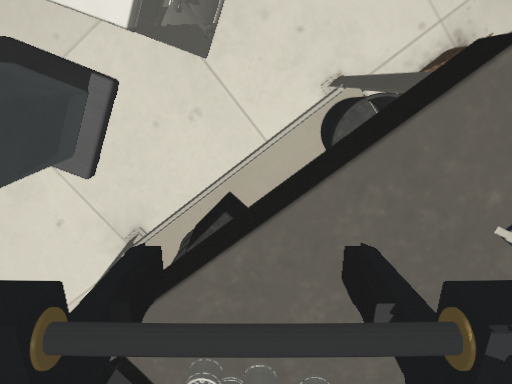

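Scene: the silver rest is at about (297,241) in "scene" and (293,189) in "top". The yellow look-alike is at (185,208) and (200,243), and I'll leave it alone. I'll confirm in an enlarged crop.

```bash
cat > h.py <<'E'
import numpy as np, cv2
def K(c): return np.array([[c["fx"],0,c["cx"]],[0,c["fy"],c["cy"]],[0,0,1.]])
def proj(c,P): return cv2.projectPoints(np.asarray(P,float).reshape(-1,3),c["rvec"],c["tvec"],K(c),c["dist"])[0].reshape(-1,2)
def ray(c,uv,z):
    u=cv2.undistortPoints(np.array(uv,float).reshape(-1,1,2),K(c),c["dist"]).reshape(-1,2)
    R=cv2.Rodrigues(c["rvec"])[0]; C=-R.T@c["tvec"]
    d=(R.T@np.c_[u,np.ones(len(u))].T).T
    return C+d*((z-C[2])/d[:,2])[:,None]
def crop(c,x,y,w,h,s,name):
    cv2.imwrite(name,cv2.resize(c["pixels"][y:y+h,x:x+w],None,fx=s,fy=s,interpolation=cv2.INTER_CUBIC))
E
python3 - <<'E'
from station import env, eyes
from h import *
c=eyes.capture("top"); crop(c,250,145,100,75,8,"pics/topcrop.png")
print(ray(c,[[293,189]],0.02))
c=eyes.capture("scene"); crop(c,245,195,100,90,6,"pics/scenecrop.png")
print(ray(c,[[297,241]],0.02))
E
```

```text
[[ 0.57922344 -0.06220791  0.02      ]]
[[ 0.57920561 -0.07327376  0.02      ]]
```

View pics/topcrop.png

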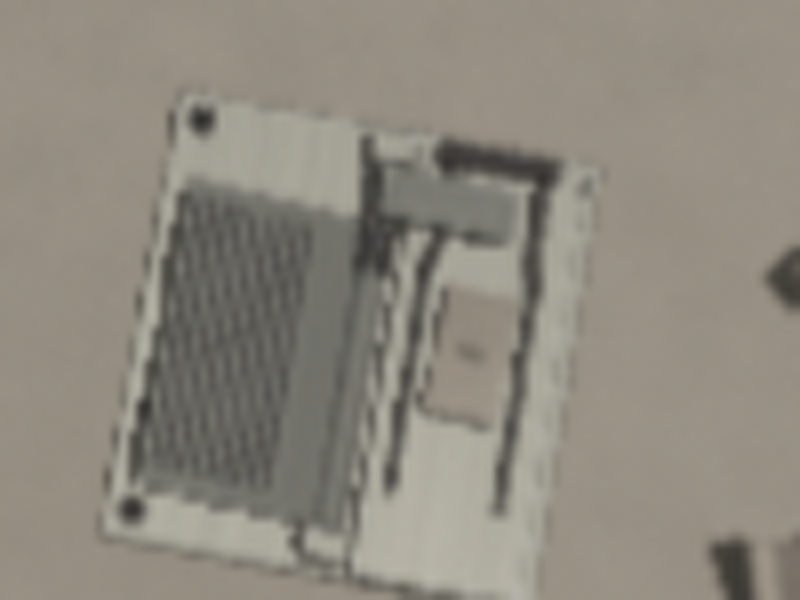

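View pics/scenecrop.png

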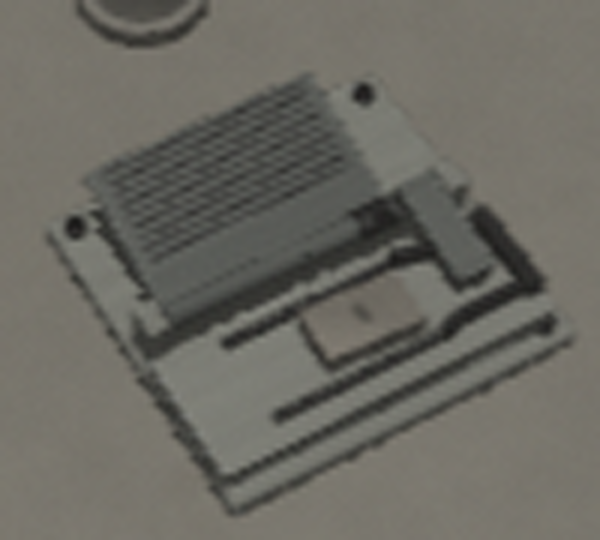

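```bash
cat > fit.py <<'E'
from station import env, eyes
from h import *
from scipy.optimize import least_squares
def g(p,s,o): return ((np.array(p)+.5)/s-.5)+np.array(o)
top=eyes.capture("top"); sc=eyes.capture("scene")
T=[((64,60,8),(180,92)),((-64,60,8),(103,535)),((64,-60,8),(602,165)),((44,-25,30),None)]
S=[((-64,60,8),(48,230)),((64,-60,8),(577,335)),((-64,-60,0),(235,515))]
def W(q,P):
    c,s=np.cos(q[2]),np.sin(q[2]); P=np.array(P)/1000.
    return np.array([q[0]+c*P[0]-s*P[1],q[1]+s*P[0]+c*P[1],P[2]])
def res(q,which=(0,1)):
    r=[]
    for i,(c,L,s,o) in enumerate(((top,T,8,(250,145)),(sc,S,6,(245,195)))):
        if i not in which: continue
        for P,p in L:
            if p is None: continue
            r+=list(proj(c,W(q,P))[0]-g(p,s,o))
    return np.array(r)
if __name__=="__main__":
    for w in ((0,),(1,),(0,1)):
        f=least_squares(res,[.58,-.07,-.1],args=(w,)); print(w,f.x.round(4),f.fun.round(2))
    for c,n,s,o,b in ((top,"t",8,(250,145),(100,75)),(sc,"s",6,(245,195),(100,90))):
        im=cv2.resize(c["pixels"][o[1]:o[1]+b[1],o[0]:o[0]+b[0]],None,fx=s,fy=s,interpolation=cv2.INTER_CUBIC)
        for P in [(64,60,8),(-64,60,8),(64,-60,8),(-64,-60,8),(30,-25,29),(44,-25,29),(50,-30,25),(-43,-43.5,20.5),(-43,-16.5,20.5),(-55,53,37),(30,53,37)]:
            u=((proj(c,W(f.x,P))[0]-o)+.5)*s-.5
            cv2.circle(im,tuple(int(v) for v in u),4,(0,0,255),1)
        cv2.imwrite(f"pics/fit_{n}.png",im)
    # block via top-face center
    pt=ray(top,[g((470,357),8,(250,145))],.027)[0]; ps=ray(sc,[g((368,308),6,(245,195))],.027)[0]
    for p in(pt,ps):
        d=p[:2]-f.x[:2];c,s=np.cos(f.x[2]),np.sin(f.x[2]); print("block",p.round(4),(np.array([c*d[0]+s*d[1],-s*d[0]+c*d[1]])*1000).round(1))
E
python3 fit.py
```

```text
(0,) [ 0.5834 -0.0659 -0.1896] [ 0.02 -0.26 -0.19  0.35  0.18 -0.12]
(1,) [ 0.5841 -0.0664 -0.1931] [-0.62 -1.13  0.69 -0.45 -0.09  1.28]
(0, 1) [ 0.5838 -0.0662 -0.1897] [ 0.14 -0.42 -0.08  0.18  0.29 -0.28 -0.87 -1.    0.49 -0.56 -0.16  1.34]
block [ 0.5771 -0.0946  0.027 ] [ -1.3 -29.2]
block [ 0.5808 -0.095   0.027 ] [  2.5 -28.9]
```

View pics/fit_t.png

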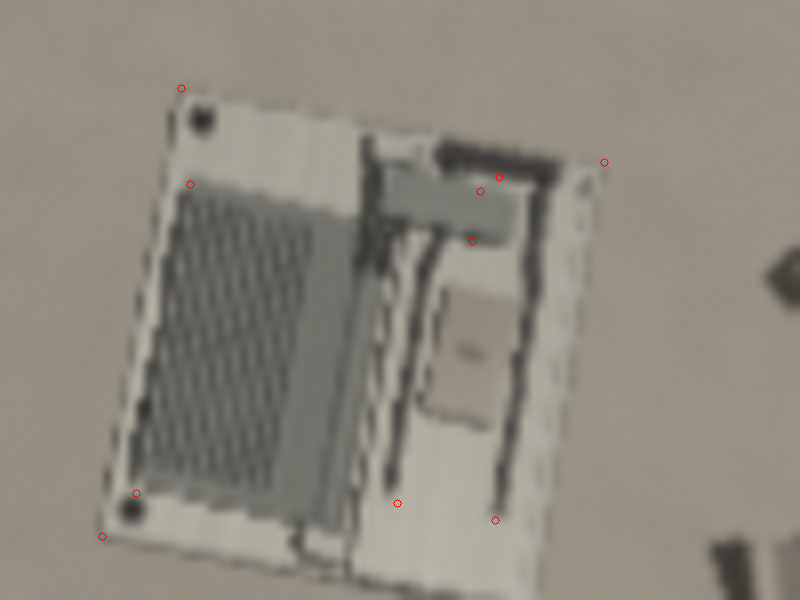

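View pics/fit_s.png

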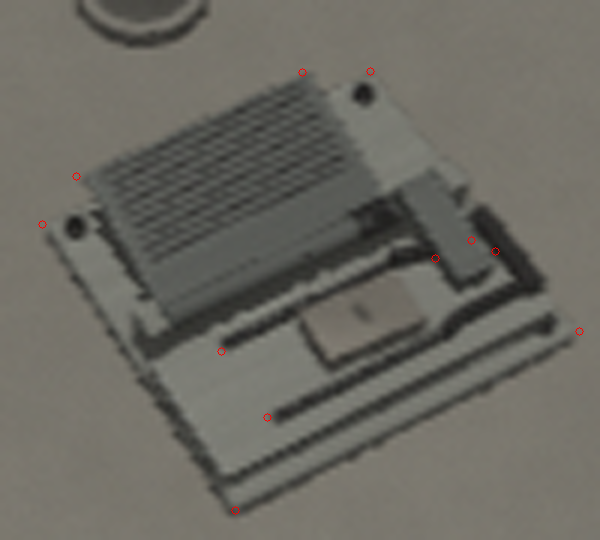

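```bash
cat > plan.py <<'E'
from station import env
from h import *
from scipy.spatial.transform import Rotation as R
import sys
Q=[.5838,-.0662,-.1897]
def W(x,y,z):
    c,s=np.cos(Q[2]),np.sin(Q[2]); return np.array([Q[0]+(c*x-s*y)/1e3,Q[1]+(s*x+c*y)/1e3,z/1e3])
def rest(p):
    c,s=np.cos(Q[2]),np.sin(Q[2]); d=(np.array(p)[:2]-Q[:2])*1e3
    return np.array([c*d[0]+s*d[1],-s*d[0]+c*d[1],p[2]*1e3])
def Rt(sgn):
    xx=np.array([0,0,-1.]); y=sgn*np.array([-np.sin(Q[2]),np.cos(Q[2]),0]); return R.from_matrix(np.c_[xx,y,np.cross(xx,y)])
def st():
    o=env.observe(); r=R.from_euler("xyz",o["tool_rot"]); 
    print("t",round(o["t"],2),"rest mm",rest(o["tcp_pos"]).round(2),"tcp",o["tcp_pos"].round(4),"F",o["force"].round(2),"M",o["wrist_torque"].round(2),"gap",round(o["finger_gap"]*1e3,1))
    return o,r
def to(x,y,z):
    o,r=st()
    print("shift units",((W(x,y,z)-o["tcp_pos"])/.03).round(3))
    for s in(1,-1):
        print(s,"turn units",(np.degrees((Rt(s)*r.inv()).as_rotvec())/5).round(3), "q7",o["qpos"][6].round(2))
if __name__=="__main__": to(*map(float,sys.argv[1:4]))
E
python3 plan.py -36 2 110; python3 -c "
from plan import *
o,r=st();print(r.as_matrix().round(3))"
```

```text
t 0.35 rest mm [-233.24 -590.98  238.52] tcp [ 0.2433 -0.6026  0.2385] F [-0.02 -0.19 -0.21] M [ 0.03 -0.   -0.01] gap 88.2
shift units [10.184 18.172 -4.284]
1 turn units [ 1.0000e-03 -6.0000e-03  2.9428e+01] q7 -0.07
-1 turn units [-4.000e-03 -1.000e-03 -6.572e+00] q7 -0.07
t 0.35 rest mm [-233.24 -590.98  238.52] tcp [ 0.2433 -0.6026  0.2385] F [-0.02 -0.19 -0.21] M [ 0.03 -0.   -0.01] gap 88.2
[[-0.     0.374 -0.927]
 [ 0.    -0.927 -0.374]
 [-1.    -0.     0.   ]]
```

Request:
apply_moves(
  steps=[0.5,1.0,-0.1,0,0,-0.4,1.1,2.0,-0.3,0,0,-0.8,1.7,3.0,-0.5,0,0,-1.1,2.3,4.0,-0.7,0,0,-1.5,2.8,5.1,-0.9,0,0,-1.8,3.4,6.1,-1.1,0,0,-2.2,4.0,7.1,-1.3,0,0,-2.6,4.5,8.1,-1.5,0,0,-2.9],
  jaw=46.5,
)

```text
t: 1.02
tcp_pos: [0.3795, -0.3581, 0.1937]
tool_rot: [2.597, 1.57, -0.415]
force: [-0.1, 0.3, 0.2]
finger_gap: 0.0466
```

Request:
apply_moves(
  steps=[0.6,1.0,-0.2,0,0,-0.4,1.1,2.0,-0.4,0,0,-0.8,1.7,3.0,-0.6,0,0,-1.2,2.3,4.0,-0.8,0,0,-1.6,2.8,5.1,-1.0,0,0,-2.0,3.4,6.1,-1.2,0,0,-2.4,4.0,7.1,-1.4,0,0,-2.8,4.5,8.1,-1.6,0,0,-3.2],
)

```text
t: 1.68
tcp_pos: [0.5146, -0.115, 0.1457]
tool_rot: [-3.071, 1.57, -0.08]
force: [0.4, -0.5, 0.2]
finger_gap: 0.0465
```

```bash
python3 plan.py -36 2 110
```

```text
t 1.68 rest mm [-58.74 -61.01 145.7 ] tcp [ 0.5146 -0.115   0.1457] F [ 0.41 -0.54  0.15] M [ 0.04 -0.01 -0.02] gap 46.5
shift units [ 1.141  1.92  -1.19 ]
1 turn units [-1.8000e-02  2.0000e-03  3.5546e+01] q7 -1.61
-1 turn units [ 0.001  0.011 -0.454] q7 -1.61
```

Request:
apply_moves(
  steps=[0.4,0.6,-0.1,0,0,-0.2,0.8,1.3,-0.3,0,0,-0.45,1.14,1.92,-0.5,0,0,-0.45,1.14,1.92,-0.5,0,0,-0.45],
)

```text
t: 2.02
tcp_pos: [0.5492, -0.0536, 0.1299]
tool_rot: [-1.558, 1.568, 1.402]
force: [-0.6, 0.3, 0.3]
finger_gap: 0.0462
```

Run:
```python
from plan import *
from station import eyes
st()
for n in ("wrist","scene"):
    c=eyes.capture(n); cv2.imwrite(f"pics/{n}1.png",cv2.resize(c["pixels"],None,fx=1.5,fy=1.5) if n=="wrist" else c["pixels"])
    np.save(f"pics/{n}1.npy",c,allow_pickle=True)
```

```text
t 2.02 rest mm [-36.38   5.82 129.93] tcp [ 0.5492 -0.0536  0.1299] F [-0.57  0.35  0.33] M [ 0.08 -0.01 -0.04] gap 46.2
```

View pics/wrist1.png

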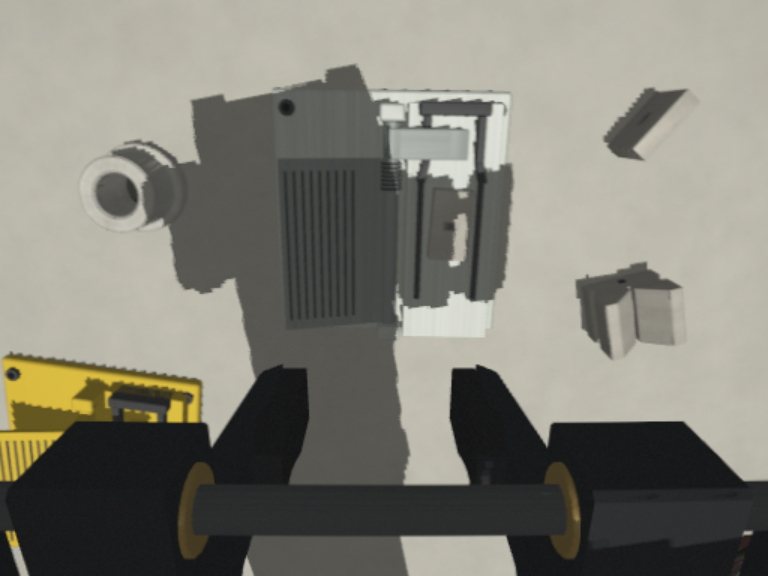

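View pics/scene1.png

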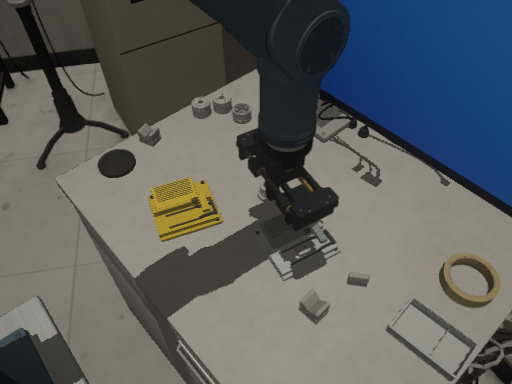

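Run:
```python
from plan import *
import plan
from scipy.optimize import least_squares
c=np.load("pics/wrist1.npy",allow_pickle=True).item()
L=[((64,-60,8),(512,93)),((-66,-54,18),(491,337)),((30,53,37),(278,158)),((-55,53,37),(288,329))]
def res(q):
    plan.Q[:]=q
    return np.concatenate([proj(c,W(*P))[0]-((np.array(p)+.5)/1.5-.5) for P,p in L])
f=least_squares(res,list(plan.Q)); print(f.x.round(4),f.fun.round(2)); 
fits={}
for q,col,n in ((f.x,(0,0,255),"a"),([.5838,-.0662,-.1897],(0,255,0),"b")):
    plan.Q[:]=q
    if n=="a": im=cv2.resize(c["pixels"],None,fx=1.5,fy=1.5)
    for P in [(64,60,8),(64,-60,8),(-64,60,8),(-66,-54,18),(-66,-8,18),(30,53,37),(-55,53,37),(-43,-43.5,20.5),(-43,-16.5,20.5),(50,-41,25),(17.5,-20,27),(-17.5,-20,27),(-17.5,-40,27),(17.5,-40,27)]:
        u=(proj(c,W(*P))[0]+.5)*1.5-.5; cv2.circle(im,tuple(int(round(v)) for v in u),3,col,1)
im=cv2.resize(im[60:360,240:540],None,fx=2,fy=2); cv2.imwrite("pics/w1f.png",im)
plan.Q[:]=f.x
# block corners in wrist image(1.5x): guess
```

```text
[ 0.5846 -0.0672 -0.1918] [ 2.43 -3.42 -2.38  0.97  0.33  1.27 -0.64  1.68]
```

View pics/w1f.png

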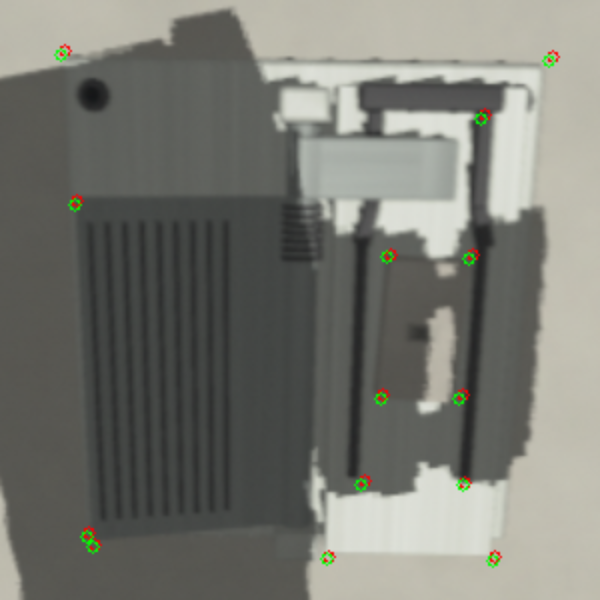

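```bash
python3 plan.py -36 2.5 45
```

```text
t 2.12 rest mm [-37.01   0.73 130.5 ] tcp [ 0.5476 -0.0585  0.1305] F [-0.33 -0.78 -0.04] M [0.01 0.01 0.01] gap 46.3
shift units [ 0.044  0.052 -2.85 ]
1 turn units [ 9.0000e-03 -0.0000e+00  3.5957e+01] q7 -1.76
-1 turn units [-0.    -0.006 -0.043] q7 -1.76
```

Request:
apply_moves(
  steps=[0.04,0.05,-0.5,0,0,0,0.04,0.05,-1.2,0,0,0,0.04,0.05,-1.9,0,0,0,0.04,0.05,-2.5,0,0,0,0.04,0.05,-2.85,0,0,0,0.04,0.05,-2.85,0,0,0,0.04,0.05,-2.85,0,0,0],
)

```text
t: 2.7
tcp_pos: [0.5486, -0.0585, 0.0454]
tool_rot: [0.889, 1.57, -2.442]
force: [0.9, -0.5, 0.1]
finger_gap: 0.0461
```

Run:
```python
from plan import *
from station import eyes
to(-36,2.5,22.5)
c=eyes.capture("wrist"); cv2.imwrite("pics/w2.png",cv2.resize(c["pixels"],None,fx=1.5,fy=1.5))
```

```text
t 2.7 rest mm [-36.05   0.87  45.44] tcp [ 0.5486 -0.0585  0.0454] F [ 0.92 -0.49  0.05] M [ 0.1  -0.05  0.01] gap 46.1
shift units [ 0.012  0.053 -0.765]
1 turn units [9.0000e-03 7.0000e-03 3.5991e+01] q7 -1.77
-1 turn units [ 0.005 -0.006 -0.009] q7 -1.77
```

View pics/w2.png

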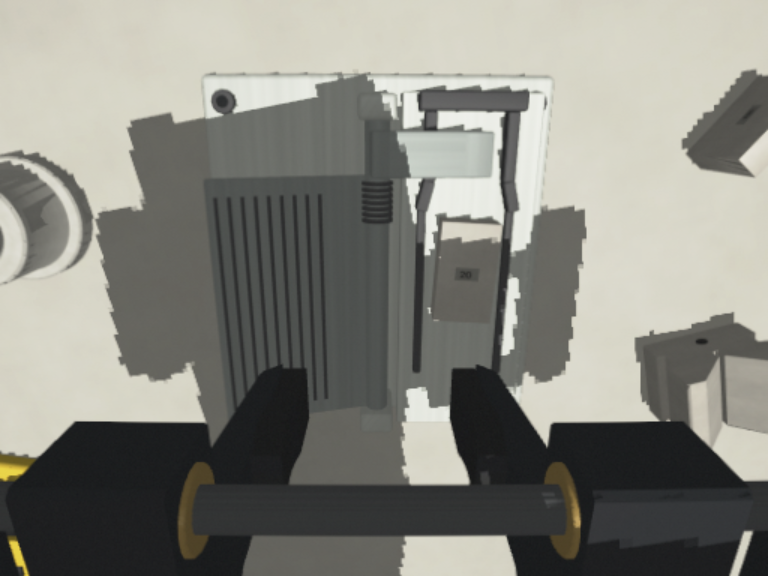

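Run:
```python
from plan import *
from station import eyes
c=eyes.capture("wrist")
o,r=st()
im=cv2.resize(c["pixels"],None,fx=1.5,fy=1.5)
def dot(P,col):
    u=(proj(c,P)[0]+.5)*1.5-.5; cv2.circle(im,tuple(int(round(v)) for v in u),3,col,1); print(u.round(0))
q=rest(o["tcp_pos"])
for s in(-1,1):
  for a in (23,40.5):
    for b in(-9,9):
      dot(W(q[0]+b,q[1]+s*a,q[2]),(0,0,255))
print()
for P in [(-17.5,-20,27),(-17.5,-40,27),(17.5,-20,27),(17.5,-40,27)]: dot(W(*P),(0,255,0))
print()
for P in [(-17.5,-20,27+23),(-17.5,-40,27+23)]: dot(W(*P),(255,0,0))
cv2.imwrite("pics/w2b.png",im)
```

```text
t 2.8 rest mm [-35.15   1.42  46.34] tcp [ 0.5496 -0.0582  0.0463] F [0.1  1.29 0.59] M [ 0.05 -0.01  0.01] gap 46.6
[447. 418.]
[449. 369.]
[499. 418.]
[504. 369.]
[308. 418.]
[305. 369.]
[255. 418.]
[250. 369.]

[438. 322.]
[495. 322.]
[443. 222.]
[503. 223.]

[447. 350.]
[512. 349.]
```

View pics/w2b.png

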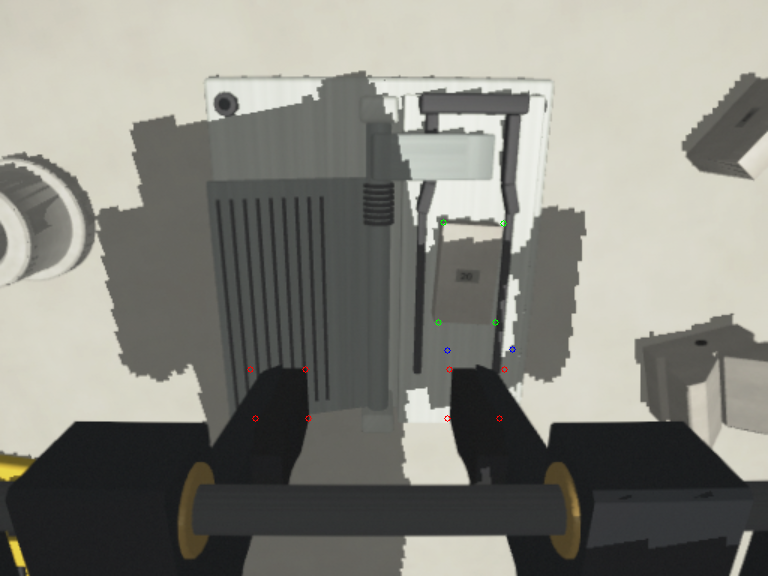

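Request:
apply_moves(
  steps=[0,0.03,0,0,0,0,0,0.03,-0.1,0,0,0,0,0.03,-0.25,0,0,0,0,0.03,-0.4,0,0,0,0,0.03,-0.5,0,0,0,0,0.03,-0.6,0,0,0,0,0.03,-0.7,0,0,0,0,0.03,-0.7,0,0,0],
  jaw=52,
)

```text
t: 3.47
tcp_pos: [0.5492, -0.0556, 0.024]
tool_rot: [-1.844, 1.57, 1.111]
force: [-0.8, 3.2, 5.1]
finger_gap: 0.0521
```

Run:
```python
from plan import *
from station import eyes
for i in range(3):
    to(-36,2,22.5); c=eyes.capture("wrist")
cv2.imwrite("pics/w3.png",cv2.resize(c["pixels"],None,fx=1.5,fy=1.5))
```

```text
t 3.47 rest mm [-35.97   3.87  23.98] tcp [ 0.5492 -0.0556  0.024 ] F [-0.81  3.24  5.09] M [ 0.97 -0.03  0.02] gap 52.1
shift units [-0.013 -0.061 -0.049]
1 turn units [-1.0000e-02 -1.9000e-02  3.5968e+01] q7 -1.77
-1 turn units [-0.012  0.006 -0.032] q7 -1.77
t 3.52 rest mm [-35.94   3.85  24.21] tcp [ 0.5492 -0.0556  0.0242] F [-0.93  3.81  5.32] M [ 0.95 -0.02 -0.02] gap 51.7
shift units [-0.013 -0.06  -0.057]
1 turn units [-1.0000e-02 -1.9000e-02  3.5969e+01] q7 -1.77
-1 turn units [-0.012  0.006 -0.031] q7 -1.77
t 3.57 rest mm [-35.95   3.85  24.32] tcp [ 0.5492 -0.0556  0.0243] F [-0.53  4.3   5.39] M [1.01 0.05 0.11] gap 52.1
shift units [-0.013 -0.06  -0.061]
1 turn units [-1.0000e-02 -1.9000e-02  3.5969e+01] q7 -1.77
-1 turn units [-0.012  0.006 -0.031] q7 -1.77
```

View pics/w3.png

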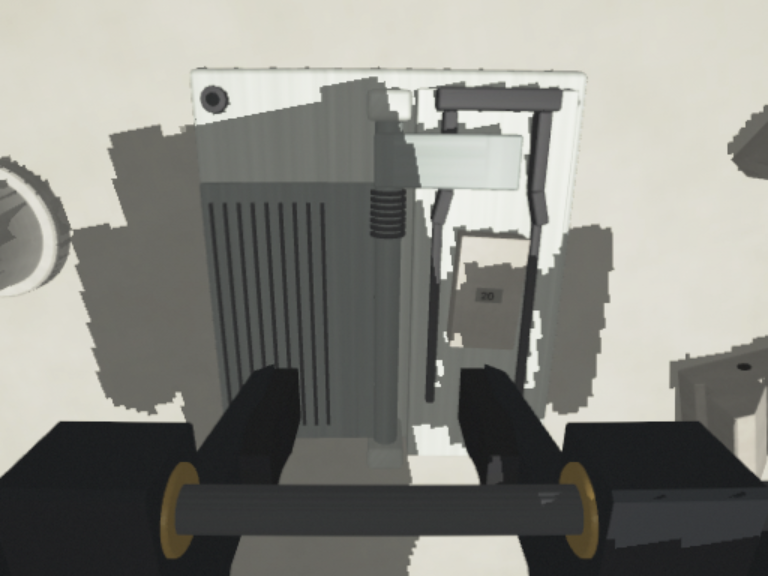

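Request:
apply_moves(
  steps=[0,-0.04,-0.05,0,0,0,0,-0.08,-0.1,0,0,0,0,-0.08,-0.1,0,0,0,0,-0.08,-0.1,0,0,0,0,-0.08,-0.1,0,0,0,0,-0.08,-0.1,0,0,0],
)

```text
t: 4.12
tcp_pos: [0.5494, -0.0571, 0.0217]
tool_rot: [-1.836, 1.569, 1.119]
force: [-0.8, 5.0, 6.9]
finger_gap: 0.0521
```

Run:
```python
from plan import *
from station import eyes
for i in range(2):
    to(6.5,2,22.5); c=eyes.capture("scene")
crop(c,235,175,120,110,6,"pics/s4.png")
```

```text
t 4.12 rest mm [-35.48   2.44  21.68] tcp [ 0.5494 -0.0571  0.0217] F [-0.84  5.05  6.9 ] M [1.47 0.14 0.07] gap 52.1
shift units [ 1.372 -0.278  0.027]
1 turn units [-1.700e-02 -3.500e-02  3.596e+01] q7 -1.77
-1 turn units [-0.022  0.011 -0.04 ] q7 -1.77
t 4.17 rest mm [-35.49   2.44  21.69] tcp [ 0.5494 -0.0571  0.0217] F [-1.34  4.97  7.27] M [1.38 0.07 0.06] gap 52.0
shift units [ 1.372 -0.278  0.027]
1 turn units [-1.700e-02 -3.500e-02  3.596e+01] q7 -1.77
-1 turn units [-0.022  0.011 -0.04 ] q7 -1.77
```

View pics/s4.png

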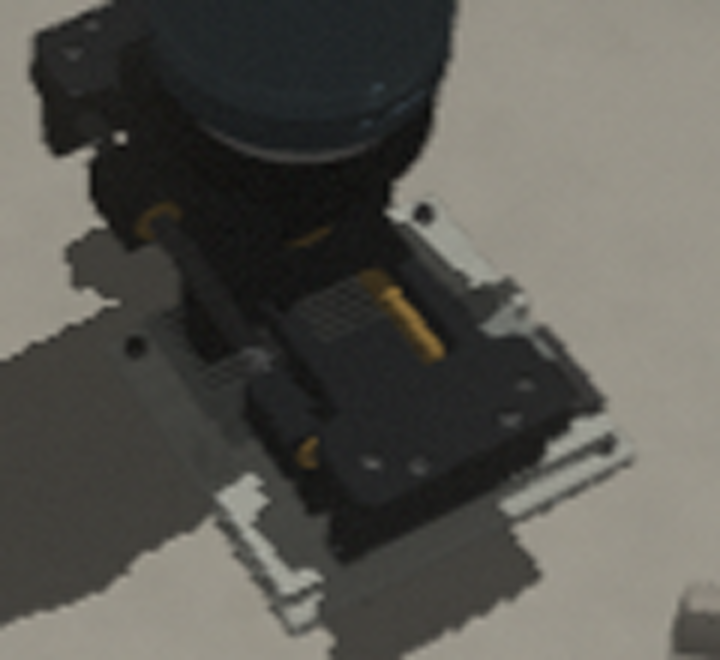

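Request:
apply_moves(
  steps=[0.1,-0.02,0.02,0,0,0,0.2,-0.04,0.02,0,0,0,0.32,-0.06,0.02,0,0,0,0.44,-0.084,0.02,0,0,0,0.56,-0.107,0.02,0,0,0,0.68,-0.13,0.02,0,0,0,0.8,-0.153,0.02,0,0,0,0.8,-0.153,0.02,0,0,0],
)

```text
t: 4.88
tcp_pos: [0.5703, -0.0638, 0.0214]
tool_rot: [0.211, 1.565, -3.119]
force: [-7.2, 1.0, 9.6]
finger_gap: 0.0519
```

Run:
```python
from plan import *
from station import eyes
for i in range(2):
    to(6.5,2,22.5); c=eyes.capture("wrist")
cv2.imwrite("pics/w5.png",cv2.resize(c["pixels"],None,fx=1.5,fy=1.5))
```

```text
t 4.88 rest mm [-13.72  -0.24  21.37] tcp [ 0.5703 -0.0638  0.0214] F [-7.18  1.    9.62] M [0.5  1.32 0.18] gap 51.9
shift units [ 0.676 -0.054  0.038]
1 turn units [1.0400e-01 2.0000e-03 3.5974e+01] q7 -1.76
-1 turn units [ 0.001 -0.066 -0.026] q7 -1.76
t 4.93 rest mm [-13.69  -0.22  21.42] tcp [ 0.5703 -0.0638  0.0214] F [-6.64  1.8   9.15] M [0.49 1.34 0.22] gap 51.9
shift units [ 0.675 -0.054  0.036]
1 turn units [9.6000e-02 3.0000e-03 3.5974e+01] q7 -1.76
-1 turn units [ 0.002 -0.061 -0.026] q7 -1.76
```

View pics/w5.png

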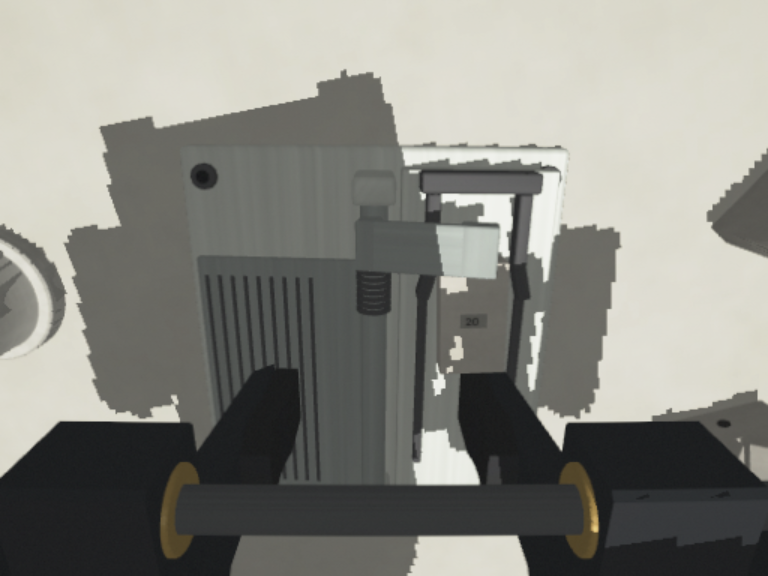

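Request:
apply_moves(
  steps=[0.0,0.02,0.03,0,0,0,0.08,0.005,0.03,0,0,0,0.16,-0.01,0.03,0,0,0,0.24,-0.025,0.03,0,0,0,0.24,-0.025,0.03,0,0,0],
)

```text
t: 5.4
tcp_pos: [0.5774, -0.0649, 0.0223]
tool_rot: [0.262, 1.565, -3.067]
force: [-6.4, 0.9, 8.8]
finger_gap: 0.0524
```

Run:
```python
from plan import *
from station import eyes
for i in range(2):
    to(6.5,2,22.5); c=eyes.capture("wrist")
cv2.imwrite("pics/w6.png",cv2.resize(c["pixels"][80:280,250:400],None,fx=4,fy=4)[:600])
```

```text
t 5.4 rest mm [-6.5   0.11 22.27] tcp [ 0.5774 -0.0649  0.0223] F [-6.35  0.95  8.85] M [0.4  1.26 0.18] gap 52.4
shift units [ 0.438 -0.02   0.008]
1 turn units [1.0000e-01 7.0000e-03 3.5976e+01] q7 -1.76
-1 turn units [ 0.005 -0.064 -0.023] q7 -1.76
t 5.45 rest mm [-6.45  0.14 22.3 ] tcp [ 0.5775 -0.0649  0.0223] F [-5.56  0.22  8.92] M [0.37 1.31 0.19] gap 51.5
shift units [ 0.436 -0.02   0.007]
1 turn units [9.5000e-02 8.0000e-03 3.5976e+01] q7 -1.76
-1 turn units [ 0.005 -0.06  -0.024] q7 -1.76
```

View pics/w6.png

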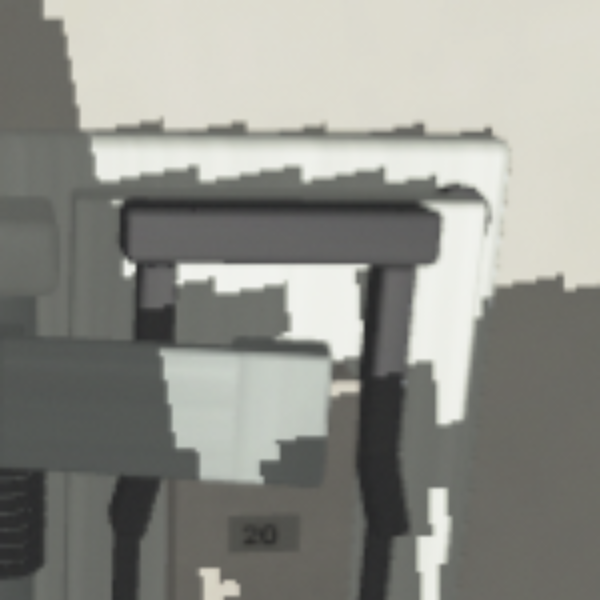

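Request:
apply_moves(
  steps=[0.1,-0.02,0,0,0,0,0.2,-0.04,0,0,0,0,0.3,-0.057,0,0,0,0,0.35,-0.067,0,0,0,0,0.35,-0.067,0,0,0,0],
)

```text
t: 5.92
tcp_pos: [0.588, -0.0668, 0.0223]
tool_rot: [0.245, 1.565, -3.084]
force: [-5.9, 1.3, 7.8]
finger_gap: 0.0521
```

```bash
python3 plan.py 6 0 22.5
```

```text
t 5.92 rest mm [ 4.2   0.18 22.25] tcp [ 0.588  -0.0668  0.0223] F [-5.91  1.29  7.84] M [0.37 1.3  0.18] gap 52.1
shift units [ 0.058 -0.017  0.008]
1 turn units [9.9000e-02 6.0000e-03 3.5977e+01] q7 -1.76
-1 turn units [ 0.004 -0.063 -0.023] q7 -1.76
```

Request:
apply_moves(
  steps=[0.05,-0.01,0,0,0,0,0.1,-0.02,0,0,0,0,0.15,-0.03,0,0,0,0,0.15,-0.03,0,0,0,0],
)

```text
t: 6.25
tcp_pos: [0.5897, -0.0672, 0.0219]
tool_rot: [0.151, 1.56, 3.104]
force: [-12.6, 1.6, 14.2]
finger_gap: 0.052
```

Run:
```python
from plan import *
from station import eyes
for i in range(2):
    to(6,0,22.5); c=eyes.capture("wrist")
cv2.imwrite("pics/w7.png",cv2.resize(c["pixels"][100:250,250:400],None,fx=4,fy=4)[:600])
```

```text
t 6.25 rest mm [ 6.01  0.16 21.87] tcp [ 0.5897 -0.0672  0.0219] F [-12.62   1.59  14.24] M [ 0.56  2.63 -0.05] gap 52.0
shift units [-0.001 -0.005  0.021]
1 turn units [ 2.0000e-01 -8.0000e-03  3.5982e+01] q7 -1.75
-1 turn units [-0.005 -0.127 -0.018] q7 -1.75
t 6.3 rest mm [ 5.99  0.18 21.86] tcp [ 0.5897 -0.0672  0.0219] F [-12.06   1.89  12.85] M [ 0.66  2.63 -0.08] gap 52.0
shift units [-0.001 -0.006  0.021]
1 turn units [ 1.9700e-01 -8.0000e-03  3.5982e+01] q7 -1.75
-1 turn units [-0.005 -0.125 -0.018] q7 -1.75
```

View pics/w7.png

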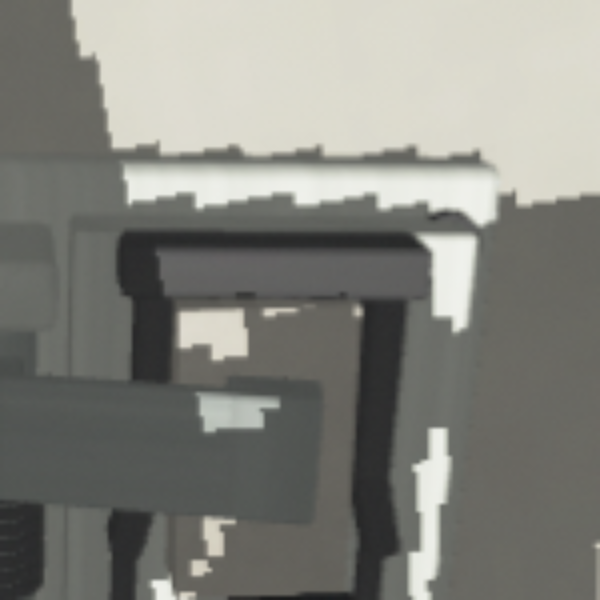

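Request:
apply_moves(
  steps=[-0.1,0.02,0,0,0,0,-0.2,0.04,0,0,0,0,-0.3,0.06,0,0,0,0,-0.4,0.08,0,0,0,0,-0.5,0.1,0,0,0,0,-0.5,0.1,0,0,0,0],
)

```text
t: 6.85
tcp_pos: [0.5827, -0.0653, 0.024]
tool_rot: [-3.115, 1.565, -0.162]
force: [3.3, -1.5, 6.0]
finger_gap: 0.0523
```

Run:
```python
from plan import *
from station import eyes
for i in range(1):
    to(6,0,22.5); c=eyes.capture("wrist")
cv2.imwrite("pics/w8.png",cv2.resize(c["pixels"][70:270,220:420],None,fx=3,fy=3)[:600])
```

```text
t 6.85 rest mm [-1.26  0.72 24.03] tcp [ 0.5827 -0.0653  0.024 ] F [ 3.25 -1.45  5.95] M [ 0.11 -0.74 -0.12] gap 52.3
shift units [ 0.233 -0.069 -0.051]
1 turn units [-1.0600e-01  1.7000e-02  3.5989e+01] q7 -1.76
-1 turn units [ 0.011  0.068 -0.011] q7 -1.76
```

View pics/w8.png

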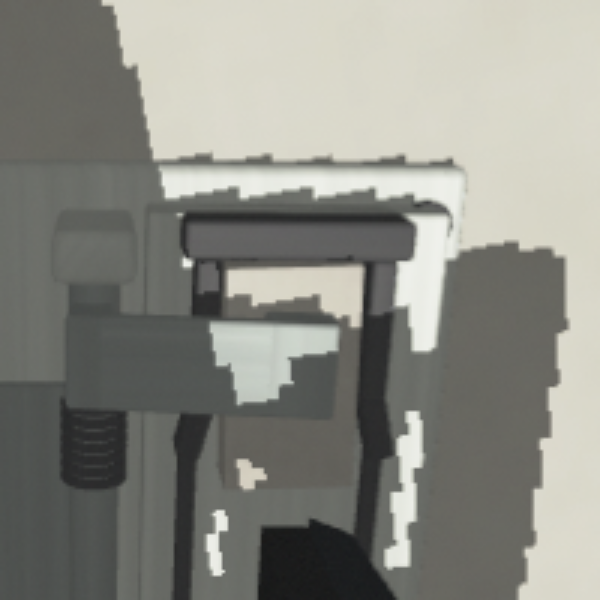

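The block is against the stop with the jaw still raised, and the pusher is about 7 mm clear of it. Now I'll release the plate slowly.

Request:
apply_moves(
  steps=[0,0,0.05,0,0,0,0,0,0.12,0,0,0,0,0,0.2,0,0,0,0,0,0.3,0,0,0,0,0,0.45,0,0,0,0,0,0.7,0,0,0,0,0,1.0,0,0,0,0,0,1.4,0,0,0],
)

```text
t: 7.57
tcp_pos: [0.5792, -0.0643, 0.0651]
tool_rot: [0.134, 1.569, 3.088]
force: [0.1, 1.0, -0.9]
finger_gap: 0.0518
```

Request:
apply_moves(
  steps=[-0.3,0,0.6,0,0,0,-0.7,0,1.3,0,0,0,-1.2,0,2.0,0,0,0,-1.7,0,2.7,0,0,0,-2.0,0,3.2,0,0,0,-2.0,0,3.2,0,0,0,-2.0,0,3.2,0,0,0],
)

```text
t: 8.15
tcp_pos: [0.5206, -0.0644, 0.1622]
tool_rot: [-3.023, 1.568, -0.069]
force: [-0.8, -0.4, 0.4]
finger_gap: 0.0522
```

Run:
```python
from plan import *
from station import eyes
st()
c=eyes.capture("wrist"); cv2.imwrite("pics/w9.png",cv2.resize(c["pixels"],None,fx=1.5,fy=1.5))
im=cv2.resize(c["pixels"],None,fx=4,fy=4,interpolation=cv2.INTER_CUBIC)
for P in [(15,-20,27),(15,-40,27),(50,-20,27),(50,-40,27)]: 
    u=(proj(c,W(*P))[0]+.5)*4-.5; print(u); cv2.circle(im,tuple(int(v) for v in u),4,(0,255,0),1)
u=(proj(c,W(30,-30,27))[0]*4).astype(int); x0,y0=max(u[0]-300,0),max(u[1]-300,0)
cv2.imwrite("pics/w9c.png",im[y0:y0+600,x0:x0+600])
```

```text
t 8.15 rest mm [-62.39 -10.19 162.19] tcp [ 0.5206 -0.0644  0.1622] F [-0.8  -0.38  0.39] M [ 0.05 -0.03 -0.04] gap 52.2
[1058.88006447  364.8867614 ]
[1159.24304177  365.27067216]
[1061.1310903   175.36943544]
[1165.40295366  175.88132328]
```

View pics/w9.png

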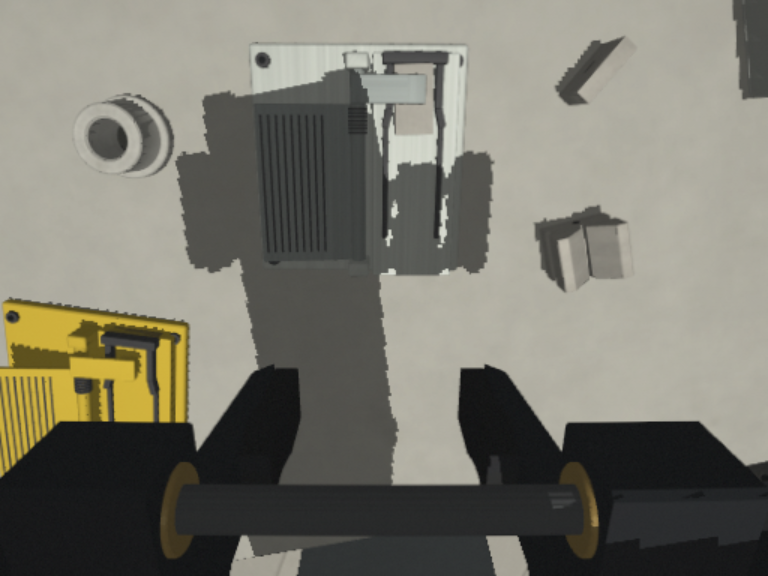

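View pics/w9c.png

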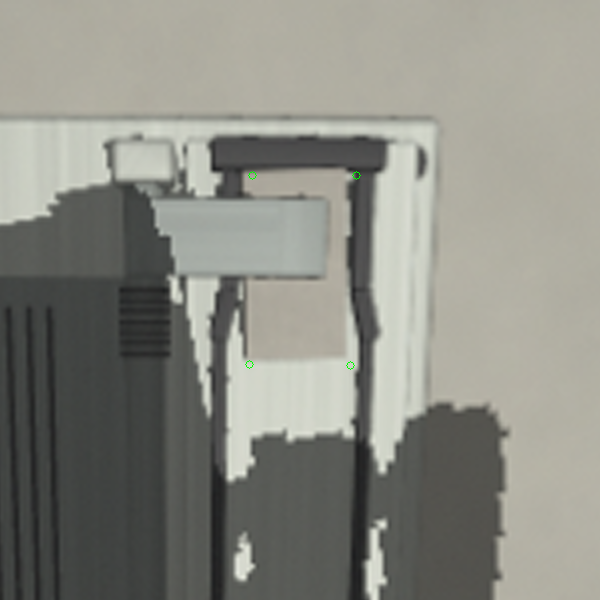

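The block's front end meets the stop, with no gap visible at crop row 168. The jaw is down on the block, and the housing, standing block and V-block look undisturbed. Handing in.

```bash
python3 -c "
from station import env
print(env.hand_in())"
```

```text
the job is handed in; nothing more can be done
None
```

The block is loaded: home against the end stop, clamped by the jaw, and the arm is clear. I handed the job in at about 8.2 s, well inside the 35 s limit.

**What I did:** I held the thumb plate down with one fingertip (tips at about 22 mm height, 7–9 N). With the other fingertip I pushed the block under the raised jaw. I then backed the pusher off about 7 mm with the jaw still up, let the plate rise slowly, and moved clear.

**Last checks:**
- **Block home:** The fingertip stopped at 6.0 mm in the rest frame, exactly where the block's home position puts it. The push force rose from about 6 N to 12 N there.
- **Clamped:** The final picture shows no gap at the stop and the jaw down on the block. I had no direct reading of the clip angle, so this rests on the picture alone.
- **Clear of everything:** The force reading is near zero (under 1 N). The housing, standing gauge block and V-block look unmoved by eye, and the yellow look-alike was not touched.

**Disagreement:** The camera estimates of the rest's position differed by 1–2 mm, within their stated accuracy.

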